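Load the label dispenser with the wide spare roll

TASK

The label dispenser on the counter is empty. Lift the wide roll of labels up and off its hook on the spare-roll stand and gently lay it down flat on the counter, without dropping it, letting go of it there; then take it again from above and put it over the dispenser's upright spindle, lying flat and fully down on the seat. Leave the narrow roll hanging on its hook, and let go of everything at the end.

Things in the scene. Friction and masses are not known exactly. Their poses are not given: they have to be found in the camera images.
- wide_roll: Wide one of two equal-diameter paper label rolls: stiff ring 64 mm across, 32 mm wide, 36 mm through hole, 0.1 to 0.2 kg. Origin at its centre; own x = axis of the hole: level while it hangs, upright when it lies flat (centre then 16 mm above what it lies on; either face up). Hangs on either hook, centre 14 mm below the hook's rod axis and 150 mm above the counter; both its sides are free.
- narrow_roll: Narrow paper label roll, to be left hanging on the other hook: 64 mm across, 16 mm wide, hole 36 mm. Origin at its centre, own x along the hole.
- roll_stand: Fixed grey metal stand. Origin on the counter under the middle of its upright panel (250 mm along y, 8 mm thick, 190 mm high); own -x points to the front, towards the robot. Foot plate 10 mm thick reaches 90 mm to the front. Two hooks stick out to the front, 65 mm left and right of the middle. The counter between 0.42 and 0.52 m straight ahead of the robot is clear, 70 mm to each side.
- hook0 (a point): Point on the rod axis of the hook at the stand's own -y, 36 mm before the panel, 165 mm up, about where the roll hangs. Rod 8 mm thick, level to 62 mm before the panel, then its end turns up: tip 70 mm before the panel, its axis 10 mm higher. Raise a roll 10 to 28 mm (best 19) so that its hole clears the tip, then draw it to the front 60 mm or more.
- hook1 (a point): The same point on the other, equal hook, at the stand's own +y.
- dispenser: Fixed low label dispenser. Origin on the counter under its spindle. Base plate 105 mm (x) by 180 mm (y), 10 mm thick, from 55 mm at its +y to 125 mm at its -y. Cutter bar, 34 mm high, 108 mm to the -y of the spindle. Black round seat 76 mm across, top 14 mm above the counter; from it rises a steel spindle 22 mm thick, its tapered tip 74 mm above the counter.
- seat (a point): Centre of the dispenser's round seat, on its top, at the foot of the spindle, 14 mm above the counter. A seated roll's centre is 16 mm above this point.
Things that resemble listed ones, but are neither listed nor needed, are in the scene too. Leave any purple or yellow look-alike of the wide_roll alone.

How it is judged:
By the outcome, as a careful person would: the job done as asked, in the order asked, and still so for the second after the job is handed in, with the robot touching nothing.
It also fails if it takes over 58 s, if anything falls off the work surface, if the arm or the gripper's body presses on something with over 40 N, if the wrist force passes 120 N, or if a joint passes its speed limit or range.

ROBOT

A 6-joint arm with a two-finger parallel gripper is mounted at the origin on a cart in front of the work surface, level with it; the furniture and walls round the work are solid. World frame = base frame: x ahead of the robot, y to its left, z up, the work surface at z = 0. Lengths are in mm, angles in rad, forces in N, time in s.
With the tool pointing down it reaches from about 375 to 975 mm from the base axis. Payload 3.8 kg.
Tool frame: the origin (TCP) lies between the finger pads; the fingertips stand manip.tip_reach ahead of it and the grasp point (between the pads) lies 5 mm behind it (manip.tip_reach is the distance from the TCP to the fingertips, in mm); z points along the fingers, y is the line along which they close (so a half turn about z gives the same grasp; the last joint's range is limited). The gripper opens to 85 mm and grips with 20 to 120 N. Pads are 22 mm wide; open, the fingers measure 114 mm over their backs; the gripper's body (76 mm by 85 mm) begins 54 mm behind the grasp point. The pads swing forward as they close: fully open they stand 13 mm farther back than shut.
Start: joints at [-1.196, 0.264, 1.604, -0, 1.274, -0.037], TCP at [270.169, -618.568, 245.28] pointing down, gripper open.
Joint ranges: [-2.63, 2.63], [-0.94, 2.18], [0.31, 2.57], [-1.31, 4.45], [0, 2.66], [-2.55, 2.55]. Speed limits (rad/s): [2.57, 2.57, 3.14, 3.14, 3.14, 3.14].

INTERFACE

Orientations are given as a unit quaternion [w, x, y, z].
In Python, from bench import manip gives the robot as it stands.
- The arm moves only by the shell command python3 -m crank 'ROWS'. ROWS is JSON, a list of rows, each a list of 5 numbers: the shift along the world's x, y, z in cm, then the turn about the world's z in degrees, then the finger opening in cm, from 0 to 8.54. A call has exactly 8 rows; each row shifts and turns the commanded pose from where the row before left it; what a row does not reach is not made up. A row lasts 1/8 s, in which the tool goes at most 62.5 mm and 10.7 degrees, less where a joint would pass 70% of its speed; a pose out of reach is approached as far as the arm can. A call is refused whole if a number of a shift passes 6.25 or a number of a turn 10.7, either way. A call with a gripper value outside its range is refused whole. The fingers move at their own pace and stop on an object; the grip force is fixed at half the most. Time passes only in rows, so rows that do not move let the fingers close, or fill a call up. It gives the time, the measured TCP pose, the force, the opening and the grip force at its end, in the units of the state.
- manip.get_state(): the state, without advancing time (a new reading comes with each control period).
- manip.snapshot(name): name is "scene" or "top"; returns a dict with "frame" (400x640x3 uint8, red, green, blue), "z_map" (400x640 float32, mm along the optical axis (not along the pixel's ray), 0 where there is no reading), "K" (3x3 intrinsics, pixels), "k1" (the pictures are not rectified: a ray, as slopes to the right and down, at radius r is drawn at 1 + k1 r^2 times it, then the intrinsics apply), "R" (3x3) and "t" (3): a world point X has camera coordinates R X + t. Camera axes: x right, y down, z forward; pixel columns grow to the right and rows downward; lengths in mm; the calibration is good to about 2 mm. A picture is of the moment at which its call begins.
- manip.job_done(): hands the job in; it is judged then, once.
The state is a dict: "clock": time; "joints": joint angles; "joint_vel": joint speeds; "effort": joint torques, N m; "eef_pos": TCP position; "tool_rot": TCP orientation; "contact_force": force on the tool from outside, world axes, zero at the start; "ft_torque": the same for the moment, N m; "gripper_width": opening from 0.0 (shut) to 1.0 (fully open); "finger_force": force on a finger pad.
Only numpy, scipy, OpenCV 4.12 (cv2) and the standard library are available. Lean on these libraries where they do the work, as an engineer would, in place of code of your own. Each camera call takes 0.05 s, during which the arm holds its last target. There are 200 camera calls.

## Working session

There is one attempt and no reset: what is moved stays moved. The work goes in short steps, Python scripts to look and compute and a shell command to move; the robot and the scene stay as the last step left them, time stands still between calls to the robot, and variables do not carry over. Pictures are saved under pics/ and viewed, at most 10 in all, crops included, and the job is handed in when it is done.

```bash
mkdir -p pics
cat > h.py <<'E'
import numpy as np, cv2
from bench import manip
def snap(n,f=None):
    s=manip.snapshot(n)
    if f: cv2.imwrite('pics/'+f,s['frame'][:,:,::-1])
    return s
def cloud(s):
    K=np.array(s['K'],float); d=np.array([s['k1'],0,0,0,0],float)
    v,u=np.mgrid[0:400,0:640]
    p=cv2.undistortPoints(np.stack([u,v],-1).reshape(-1,1,2).astype(float),K,d).reshape(400,640,2)
    z=s['z_map'][...,None]
    X=np.concatenate([p*z,z],-1)
    return (X-np.array(s['t']))@np.array(s['R'])
E
python3 - <<'E'
from h import *
for n in('scene','top'):
    s=snap(n,n+'0.png');np.save(n+'0.npy',cloud(s)); print(n,s['k1'],s['K'])
st=manip.get_state();print(st['tool_rot'],manip.tip_reach,st['clock'],st['gripper_width'])
E
```

```text
scene -0.05804840387394356 [[420.67916164   0.         316.31908879]
 [  0.         420.67916164 203.29283368]
 [  0.           0.           1.        ]]
top 0.0041826598585366845 [[459.13635808   0.         321.80009172]
 [  0.         459.13635808 199.70321556]
 [  0.           0.           1.        ]]
[-1.01879808e-03  9.78878158e-01  2.04441877e-01 -1.81007245e-04] 14.0 0.1 0.999623966768789
```

View pics/scene0.png

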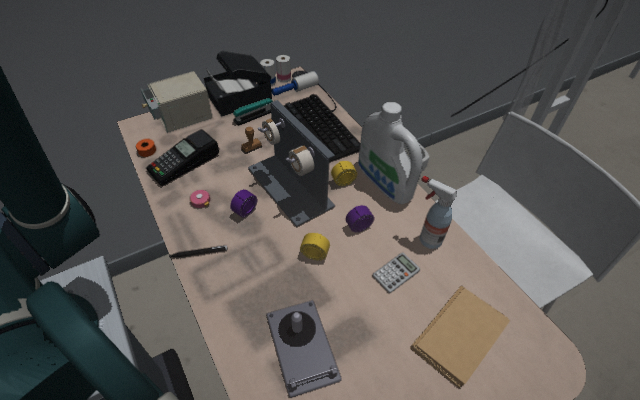

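View pics/top0.png

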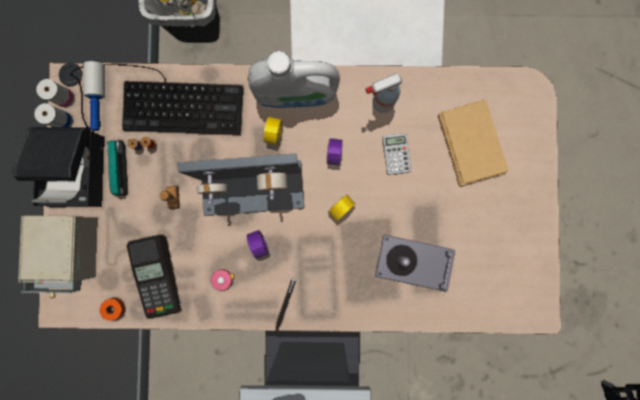

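Scene picture: the stand is at about (295,160). The wide roll hangs at (302,158) in the scene and (272,180) in the top view. The narrow roll is at (268,130) and (212,186), and the dispenser is at (297,325) and (402,261). The purple and yellow look-alikes lie on the counter. Next I take one enlarged crop and measure.

Run:
```python
from h import *
a=cv2.imread('pics/top0.png')[140:300,170:470]; b=cv2.imread('pics/scene0.png')[90:240,220:380]
a=cv2.resize(a,None,fx=2.6,fy=2.6,interpolation=3)[:, :780]; 
cv2.imwrite('pics/ca.png',a)
cv2.imwrite('pics/cb.png',cv2.resize(b,None,fx=4,fy=4,interpolation=3)[:600])
P=np.load('top0.npy');Q=np.load('scene0.npy')
def sh(P,pts):
    for u,v in pts: print((u,v),P[v,u].round(0))
sh(P,[(272,180),(262,181),(282,181),(212,186),(402,261),(182,165),(298,158),(182,172),(298,165),(272,192),(301,205),(206,212),(340,208),(257,245)])
# panel top points
m=(abs(P[...,2]-190)<8)&(P[...,0]>400)&(P[...,0]<800)&(abs(P[...,1])<400)
p=P[m]; print('panel',len(p)); 
r=cv2.minAreaRect(p[:,:2].astype(np.float32)); print(r,p[:,2].mean())
# seat: black disk z~14; spindle z>50
for lo,hi in((50,90),):
    for n,C in(('t',P),('s',Q)):
        c=C[402 and 261,402] if n=='t' else C[325,297]
        m=(C[...,2]>lo)&(C[...,2]<hi)&(np.hypot(C[...,0]-P[261,402,0],C[...,1]-P[261,402,1])<60)
        print(n,'spindle',m.sum(),C[m].mean(0),C[m].max(0),C[m].min(0))
# rolls
for n,C in(('t',P),('s',Q)):
  for u,v in((272,180),(212,186)):
    c=P[v,u]; m=(C[...,2]>115)&(C[...,2]<186)&(np.hypot(C[...,0]-c[0],C[...,1]-c[1])<45)
    q=C[m];print(n,'roll',len(q),np.percentile(q,[3,50,97],axis=0).round(0).tolist())
```

```text
(272, 180) [640.  68. 182.]
(262, 181) [638.  89. 178.]
(282, 181) [639.  48. 173.]
(212, 186) [626. 194. 180.]
(402, 261) [ 467. -222.   72.]
(182, 165) [669. 255. 189.]
(298, 158) [714.  26.  -2.]
(182, 172) [655. 256. 185.]
(298, 165) [677.  16. 144.]
(272, 192) [616.  69. 169.]
(301, 205) [596.  16.  11.]
(206, 212) [576. 248.  15.]
(340, 208) [588. -79.  62.]
(257, 245) [499. 114.  65.]
panel 1469
((652.4190063476562, 139.5185546875), (68.19803619384766, 250.06922912597656), 4.981243133544922) 188.6846303734809
t spindle 75 [ 466.43272777 -227.90209564   69.07257724] [ 475.56884696 -219.06107047   77.51500699] [ 456.57397986 -239.79979657   50.36534519]
s spindle 118 [ 463.36572127 -235.83376626   66.46178728] [ 475.25321157 -224.02692307   76.87326224] [ 454.4818882  -243.22702286   50.08628814]
t roll 687 [[613.0, 42.0, 129.0], [642.0, 70.0, 175.0], [673.0, 101.0, 185.0]]
t roll 501 [[597.0, 171.0, 128.0], [627.0, 198.0, 172.0], [662.0, 226.0, 185.0]]
s roll 832 [[615.0, 39.0, 125.0], [643.0, 59.0, 167.0], [673.0, 95.0, 184.0]]
s roll 625 [[602.0, 168.0, 120.0], [629.0, 193.0, 163.0], [662.0, 222.0, 184.0]]
```

View pics/ca.png

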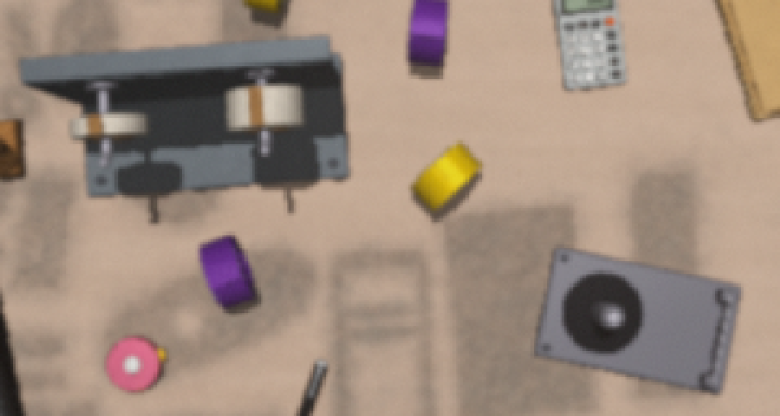

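View pics/cb.png

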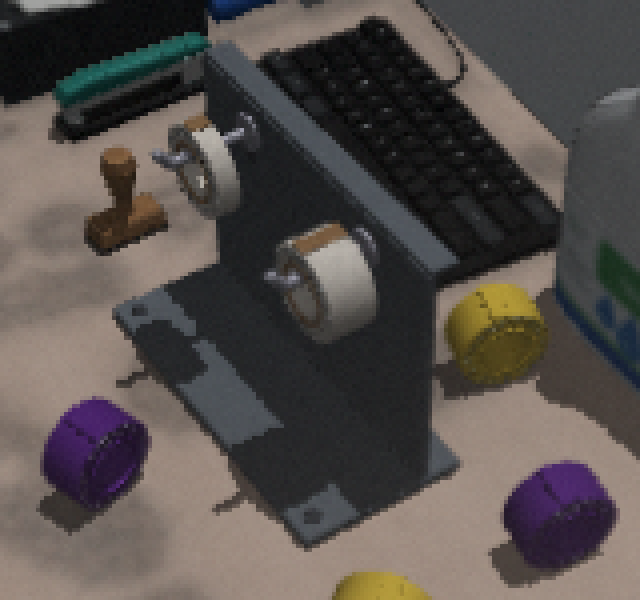

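The crops show the wide white roll at cb (325,280) / ca (264,107), on the hook at the -y side. The narrow white roll is at cb (205,165) / ca (108,125). The purple and yellow rolls are decoys standing on the counter.

Plan:
1. Grip the wide roll across its diameter, in its front half.
2. Unhook it and turn it by -90°.
3. Push its foot against the dispenser plate's +y edge to tip it, then lay it flat.

First I fit the stand and the dispenser.

Run:
```python
from h import *
P=np.load('top0.npy');Q=np.load('scene0.npy')
for n,C in(('t',P),('s',Q)):
    m=(C[...,2]>184.5)&(C[...,2]<196)&(C[...,0]>640)&(C[...,0]<700)&(C[...,1]>0)&(C[...,1]<290)
    p=C[m];k=np.polyfit(p[:,1],p[:,0],1)
    for _ in range(3):
        p=p[abs(np.polyval(k,p[:,1])-p[:,0])<6];k=np.polyfit(p[:,1],p[:,0],1)
    print(n,'panel top',len(p),'slope deg',np.degrees(np.arctan(k[0])),'y',np.percentile(p[:,1],[0.5,99.5]),'xmid',np.polyval(k,137),p[:,2].mean())
    m=(C[...,2]>5)&(C[...,2]<19)&(C[...,0]>380)&(C[...,0]<560)&(C[...,1]>-380)&(C[...,1]<-130)
    mm=cv2.morphologyEx(m.astype(np.uint8),cv2.MORPH_OPEN,np.ones((3,3)))>0
    print(n,'disp',mm.sum(),cv2.minAreaRect(C[mm][:,:2].astype(np.float32)),np.percentile(C[mm],[1,99],axis=0).round())
    m=(abs(C[...,2]-12)<7)&(C[...,0]>540)&(C[...,0]<680)&(C[...,1]>0)&(C[...,1]<270)
    print('foot',cv2.minAreaRect(C[m][:,:2].astype(np.float32)))
# seat: black disc in top
s=cv2.imread('pics/top0.png');d=(s.max(2)<60)
m=d&(abs(P[...,2]-14)<8)&(np.hypot(P[...,0]-466,P[...,1]+232)<60)
print('seat',m.sum(),cv2.minEnclosingCircle(P[m][:,:2].astype(np.float32)),P[m].mean(0))
m=(abs(P[...,2])<4)&(P[...,0]>400)&(P[...,0]<550)&(abs(P[...,1])<80);print('counter z',P[m].mean(0))
```

```text
t panel top 689 slope deg -4.696804778683458 y [ 18.08911222 263.33236124] xmid 674.9314005739856 189.96963405123756
t disp 2857 ((458.4036560058594, -264.04296875), (180.28746032714844, 104.81781768798828), 78.61752319335938) [[ 402. -352.    6.]
 [ 518. -174.   17.]]
foot ((603.5758056640625, 130.8283233642578), (124.7560043334961, 261.2876281738281), 5.503312110900879)
s panel top 343 slope deg -4.82979153135439 y [ 14.17452378 260.46988495] xmid 674.2789662943759 188.94391552544968
s disp 4082 ((458.0777282714844, -266.5906982421875), (181.43699645996094, 105.76689910888672), 78.69970703125) [[ 396. -358.    6.]
 [ 518. -178.   16.]]
foot ((621.9752197265625, 133.43089294433594), (90.79792022705078, 253.04762268066406), 5.650435924530029)
seat 559 ((464.5369567871094, -230.831787109375), 35.72589111328125) [ 464.777339   -229.10967419   14.18559277]
counter z [ 4.75341176e+02 -6.76893255e-01  1.03375826e-01]
```

```bash
R='[2.27,4.3,0,10.07,8.54]'; python3 -m crank '[[2.27,4.3,0,10.07,8.54],[2.27,4.3,0,10.07,8.54],[2.27,4.3,0,10.07,8.54],[2.27,4.3,0,10.07,8.54],[2.27,4.3,0,10.07,8.54],[2.27,4.3,0,10.07,8.54],[2.27,4.3,0,10.07,8.54],[2.27,4.3,0,10.07,8.54]]' && python3 -m crank '[[2.27,4.3,0,10.07,8.54],[2.27,4.3,0,10.07,8.54],[2.27,4.3,0,10.07,8.54],[2.27,4.3,0,10.07,8.54],[2.27,4.3,0,10.07,8.54],[2.27,4.3,0,10.07,8.54],[2.27,4.3,0,10.07,8.54],[2.27,4.3,0,10.07,8.54]]'
python3 - <<'E'
from h import *
P=np.load('top0.npy');Q=np.load('scene0.npy')
for C in (P,Q):
    d=C-np.array([674.5,138.5,0]);a=np.radians(4.8)
    x=d[...,0]*np.cos(a)+d[...,1]*np.sin(a);y=-d[...,0]*np.sin(a)+d[...,1]*np.cos(a)
    for c in(-65,65):
        m=(abs(y-c)<25)&(C[...,2]>172)&(C[...,2]<184)&(x<-8)
        print(c,m.sum(),np.percentile(x[m],[2,10,50,90,98]).round(1),np.percentile(y[m],[2,98]).round(1))
E
```

```text
clock: 1.1
eef_pos: [452.0, -272.9, 244.9]
tool_rot: [-0.0, 0.612, 0.791, -0.0]
contact_force: [1.1, 0.4, 1.1]
gripper_width: 0.999
finger_force: 0.0
clock: 2.1
eef_pos: [633.6, 70.9, 244.7]
tool_rot: [-0.0, -0.044, 0.999, -0.0]
contact_force: [0.3, 0.2, 0.8]
gripper_width: 1.003
finger_force: 0.0
-65 337 [-75.3 -54.9 -40.  -24.6  -9.7] [-85.3 -41.2]
65 208 [-76.6 -53.7 -43.9 -10.8 -10. ] [44.1 88. ]
-65 291 [-617.9  -76.   -40.6  -10.    -8.8] [-88.1 -45.8]
65 146 [-77.8 -54.1 -43.9 -10.1  -9.4] [42.5 85.2]
```

```bash
python3 -m crank '[[-0.36,-0.1,-2,0,8.54],[0,0,-2,0,8.54],[0,0,-2,0,8.54],[0,0,-2,0,8.54],[0,0,-1,0,8.54],[0,0,-1,0,8.54],[0,0,0,0,8.54],[0,0,0,0,8.54]]' && python3 -m crank '[[0,0,0,0,7.2],[0,0,0,0,6.8],[0,0,0,0,6.3],[0,0,0,0,5.5],[0,0,0,0,5.5],[0,0,0,0,5.5],[0,0,0,0,5.5],[0,0,0,0,5.5]]'
python3 - <<'E'
from h import *
s=snap('scene'); t=snap('top')
a=cv2.resize(s['frame'][80:230,220:400,::-1],None,fx=3.2,fy=3.2,interpolation=3)
cv2.imwrite('pics/g1.png',a)
E
```

```text
clock: 3.1
eef_pos: [630.4, 68.5, 146.1]
tool_rot: [0.001, -0.041, 0.999, 0.0]
contact_force: [0.9, -0.2, 0.0]
gripper_width: 1.0
finger_force: 0.0
clock: 4.1
eef_pos: [630.2, 68.5, 146.5]
tool_rot: [0.001, -0.041, 0.999, 0.0]
contact_force: [-1.6, 0.1, 5.5]
gripper_width: 0.729
finger_force: 64.0
```

View pics/g1.png

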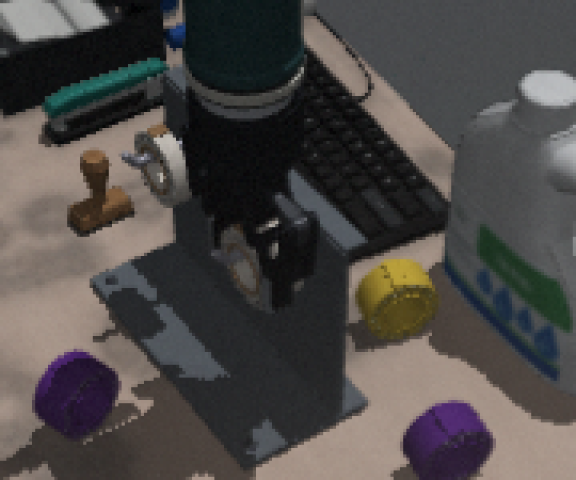

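The roll is held between the fingers at crop (255,265), 62 mm wide. Now I lift it and draw it forward.

```bash
python3 -m crank '[[0,0,0.5,0,5.5],[0,0,0.5,0,5.5],[0,0,0.5,0,5.5],[0,0,0.4,0,5.5],[0,0,0,0,5.5],[0,0,0,0,5.5],[0,0,0,0,5.5],[0,0,0,0,5.5]]' && python3 -m crank '[[-0.5,-0.04,0,0,5.5],[-1,-0.08,0,0,5.5],[-1.5,-0.13,0,0,5.5],[-1.5,-0.13,0,0,5.5],[-1.5,-0.13,0,0,5.5],[-1.5,-0.13,0,0,5.5],[-1,-0.08,0,0,5.5],[0,0,0,0,5.5]]'
python3 - <<'E'
from h import *
s=snap('scene')
a=cv2.resize(s['frame'][80:230,200:380,::-1],None,fx=3.2,fy=3.2,interpolation=3)
cv2.imwrite('pics/g2.png',a)
E
```

```text
clock: 5.2
eef_pos: [629.6, 68.4, 164.1]
tool_rot: [-0.0, -0.041, 0.999, -0.0]
contact_force: [-0.2, 1.0, -1.2]
gripper_width: 0.733
finger_force: 65.6
clock: 6.2
eef_pos: [544.1, 61.2, 164.4]
tool_rot: [0.0, -0.041, 0.999, 0.0]
contact_force: [1.1, -0.1, -1.4]
gripper_width: 0.73
finger_force: 65.6
```

View pics/g2.png

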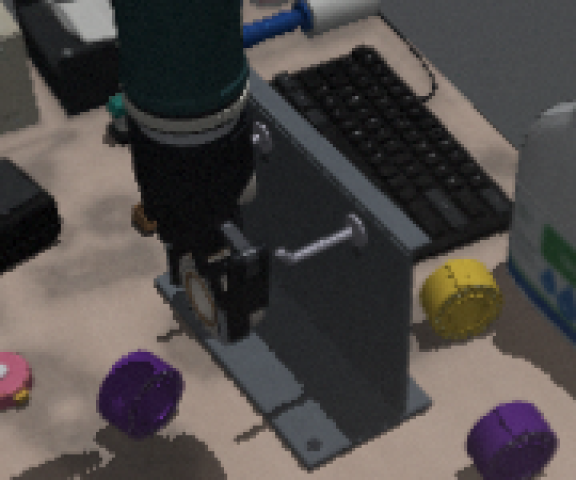

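The roll is off the hook and upright in the grip at crop (205,295). The hook at (320,245) is empty and the narrow roll is still hanging. Next I turn by -106.7° and stage the roll beside the dispenser's +y edge.

```bash
python3 -m crank '[[-0.5,-1.6,0,-8.9,5.5],[-0.5,-1.6,0,-8.9,5.5],[-0.5,-1.6,0,-8.9,5.5],[-0.5,-1.6,0,-8.9,5.5],[-0.5,-1.6,0,-8.9,5.5],[-0.5,-1.6,0,-8.9,5.5],[-0.5,-1.6,0,-8.9,5.5],[-0.5,-1.6,0,-8.9,5.5]]' && python3 -m crank '[[-0.5,-1.6,-1,-8.9,5.5],[-0.5,-1.6,-2,-8.9,5.5],[-0.5,-1.6,-2,-8.9,5.5],[-0.4,-1.2,-2,-8.8,5.5],[0,0,-2,0,5.5],[0,0,-2,0,5.5],[0,0,-1,0,5.5],[0,0,0,0,5.5]]'
python3 - <<'E'
from h import *
s=snap('scene')
st=manip.get_state();T=st['eef_pos'];C=cloud(s)
m=(np.hypot(C[...,0]-T[0],C[...,1]-T[1])<60)&(C[...,2]<T[2]+45)&(C[...,2]>5);print(m.sum(),C[m].min(0),C[m].max(0))
v,u=np.where(m);print(u.min(),u.max(),v.min(),v.max())
a=cv2.resize(s['frame'][200:360,190:370,::-1],None,fx=3.2,fy=3.2,interpolation=3)
cv2.imwrite('pics/g3.png',a)
E
```

```text
clock: 7.25
eef_pos: [505.4, -67.4, 164.5]
tool_rot: [0.0, 0.55, 0.835, 0.0]
contact_force: [0.4, -0.5, -1.4]
gripper_width: 0.732
finger_force: 65.7
clock: 8.25
eef_pos: [485.6, -126.7, 43.7]
tool_rot: [-0.001, 0.777, 0.629, -0.0]
contact_force: [0.1, -0.0, -1.4]
gripper_width: 0.732
finger_force: 65.9
1040 [ 426.57900091 -186.73365702    7.36520963] [ 542.08463983 -106.25076169   89.39886718]
255 310 256 309
```

View pics/g3.png

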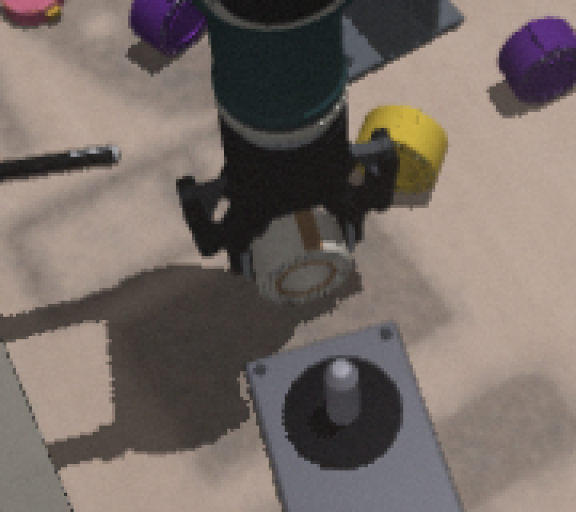

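The roll at crop (305,265) faces the plate edge at (320,350), about 25 mm away. I lower it and push.

```bash
python3 -m crank '[[0,0,-0.6,0,5.5],[0,0,-0.5,0,5.5],[-0.1,-0.5,0,0,5.5],[-0.1,-0.5,0,0,5.5],[-0.1,-0.5,0,0,5.5],[-0.1,-0.5,0,0,5.5],[-0.06,-0.3,0,0,5.5],[0,0,0,0,5.5]]' && python3 -m crank '[[-0.04,-0.2,0,0,5.5],[-0.04,-0.2,0,0,5.5],[0,0,0,0,5.5],[0,0,0,0,5.5],[0,0,0,0,5.5],[0,0,0,0,5.5],[0,0,0,0,5.5],[0,0,0,0,5.5]]'
```

```text
clock: 9.3
eef_pos: [481.1, -150.1, 33.3]
tool_rot: [0.0, 0.777, 0.629, 0.0]
contact_force: [0.4, 0.2, -1.6]
gripper_width: 0.731
finger_force: 65.9
clock: 10.3
eef_pos: [480.6, -152.7, 33.4]
tool_rot: [-0.001, 0.777, 0.629, 0.001]
contact_force: [0.9, 5.2, -0.4]
gripper_width: 0.725
finger_force: 66.1
```

```bash
python3 -m crank '[[-0.05,-0.22,0.2,0,5.5],[-0.04,-0.22,0.2,0,5.5],[-0.05,-0.22,0.2,0,5.5],[-0.04,-0.22,0.2,0,5.5],[0,0,0,0,5.5],[0,0,0,0,5.5],[0,0,0,0,5.5],[0,0,0,0,5.5]]' && python3 -m crank '[[-0.06,-0.31,0.08,0,5.5],[-0.06,-0.31,0.08,0,5.5],[-0.06,-0.31,0.07,0,5.5],[-0.06,-0.31,0.07,0,5.5],[0,0,0,0,5.5],[0,0,0,0,5.5],[0,0,0,0,5.5],[0,0,0,0,5.5]]'
python3 - <<'E'
from h import *
s=snap('scene')
a=cv2.resize(s['frame'][220:350,220:370,::-1],None,fx=4,fy=4,interpolation=3)
cv2.imwrite('pics/g4.png',a)
E
```

```text
clock: 11.3
eef_pos: [478.0, -160.0, 40.5]
tool_rot: [-0.002, 0.777, 0.629, 0.001]
contact_force: [2.5, 9.1, -2.2]
gripper_width: 0.734
finger_force: 67.6
clock: 12.3
eef_pos: [476.2, -175.2, 44.3]
tool_rot: [0.0, 0.777, 0.629, -0.0]
contact_force: [0.3, -0.7, -1.0]
gripper_width: 0.733
finger_force: 65.7
```

View pics/g4.png

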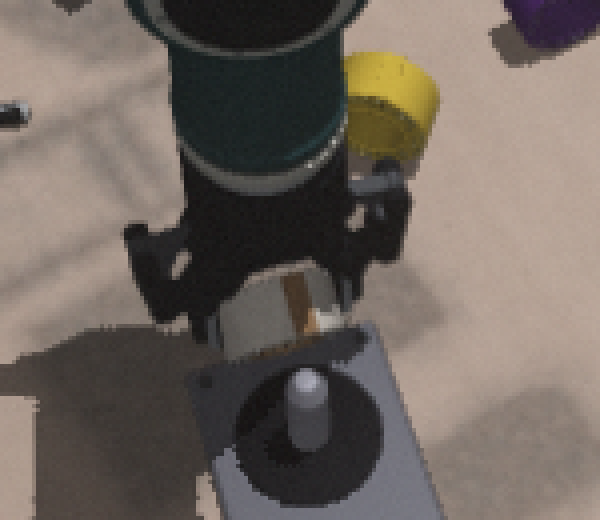

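```bash
cat >> h.py <<'E'
def tilt():
    T=np.array(manip.get_state()['eef_pos']);u=np.array([-.198,-.98]);w=np.array([.98,-.198])
    for n in('scene','top'):
        s=snap(n);C=cloud(s);d=C[...,:2]-T[:2];a=d@u;b=d@w
        m=(abs(b)<9)&(a>-45)&(a<70)&(C[...,2]>12)&(C[...,2]<T[2]+50)
        q=np.c_[a[m],C[m][:,2]]; q=q[np.argsort(q[:,0])]
        print(n,len(q)); print(q[::max(1,len(q)//28)].round(0).astype(int).tolist())
E
python3 -c "
from h import *
tilt()"
```

```text
scene 383
[[2, 77], [6, 79], [9, 77], [11, 76], [14, 24], [15, 75], [17, 68], [19, 77], [21, 72], [23, 71], [25, 14], [27, 73], [28, 56], [30, 72], [31, 70], [52, 73], [56, 72], [59, 71], [61, 75], [63, 65], [64, 41], [65, 42], [66, 60], [66, 34], [67, 61], [67, 66], [68, 14], [68, 36], [69, 30], [69, 14]]
top 0
[]
```

The tilt is only about 15°, because the roll's corner slipped over the plate edge. I back off, go lower, and push again.

```bash
python3 -m crank '[[0.15,0.72,0.1,0,5.5],[0.15,0.72,0,0,5.5],[0.14,0.72,-0.1,0,5.5],[0,0,-0.4,0,5.5],[0,0,-0.3,0,5.5],[-0.07,-0.34,0,0,5.5],[-0.07,-0.34,0,0,5.5],[0,0,0,0,5.5]]' && python3 -m crank '[[-0.04,-0.2,0.05,0,5.5],[-0.04,-0.2,0.05,0,5.5],[-0.04,-0.2,0.05,0,5.5],[-0.04,-0.2,0.05,0,5.5],[-0.04,-0.2,0.05,0,5.5],[0,0,0,0,5.5],[0,0,0,0,5.5],[0,0,0,0,5.5]]'; python3 -c "
from h import *
tilt()"
```

```text
clock: 13.45
eef_pos: [479.2, -160.7, 37.4]
tool_rot: [0.0, 0.777, 0.629, 0.0]
contact_force: [0.1, -0.1, -2.1]
gripper_width: 0.733
finger_force: 65.6
clock: 14.45
eef_pos: [477.4, -168.7, 39.6]
tool_rot: [-0.001, 0.777, 0.629, 0.001]
contact_force: [2.5, 6.2, -2.1]
gripper_width: 0.732
finger_force: 65.8
scene 242
[[2, 71], [6, 72], [8, 71], [9, 70], [10, 70], [12, 72], [13, 70], [14, 19], [16, 70], [18, 67], [18, 70], [20, 69], [22, 68], [24, 68], [26, 70], [27, 63], [28, 51], [28, 64], [29, 66], [30, 63], [31, 59], [32, 66], [37, 14], [52, 15], [60, 70], [62, 71], [64, 71], [66, 69], [68, 74], [69, 75], [70, 30]]
top 0
[]
```

```bash
python3 -m crank '[[-0.04,-0.2,0,0,5.5],[-0.04,-0.2,0,0,5.5],[-0.04,-0.2,0,0,5.5],[-0.04,-0.2,0,0,5.5],[0,0,0,0,5.5],[0,0,0,0,5.5],[0,0,0,0,5.5],[0,0,0,0,5.5]]' ; python3 -c "
from h import *
tilt()"
```

```text
clock: 15.55
eef_pos: [476.5, -175.1, 40.2]
tool_rot: [-0.002, 0.778, 0.629, 0.002]
contact_force: [3.2, 14.1, 2.9]
gripper_width: 0.731
finger_force: 64.5
scene 361
[[-20, 33], [3, 69], [9, 76], [10, 75], [13, 68], [15, 67], [18, 68], [20, 68], [21, 67], [23, 69], [24, 63], [26, 65], [28, 13], [30, 65], [31, 59], [45, 13], [55, 73], [58, 73], [60, 73], [63, 66], [64, 69], [65, 70], [65, 42], [66, 34], [67, 17], [67, 63], [68, 17], [68, 25], [68, 46], [69, 13], [70, 61]]
top 0
[]
```

```bash
python3 -m crank '[[-0.04,-0.2,0,0,5.5],[-0.04,-0.2,0,0,5.5],[-0.04,-0.2,0,0,5.5],[0,0,0,0,5.5],[0,0,0,0,5.5],[0,0,0,0,5.5],[0,0,0,0,5.5],[0,0,0,0,5.5]]' && python3 -m crank '[[-0.04,-0.2,0,0,5.5],[-0.04,-0.2,0,0,5.5],[-0.04,-0.2,0,0,5.5],[0,0,0,0,5.5],[0,0,0,0,5.5],[0,0,0,0,5.5],[0,0,0,0,5.5],[0,0,0,0,5.5]]'; python3 -c "
from h import *
tilt()"
```

```text
clock: 16.65
eef_pos: [475.6, -181.5, 40.4]
tool_rot: [-0.001, 0.778, 0.629, 0.002]
contact_force: [4.5, 12.8, 2.9]
gripper_width: 0.729
finger_force: 64.4
clock: 17.65
eef_pos: [474.6, -187.5, 40.5]
tool_rot: [-0.001, 0.778, 0.629, 0.002]
contact_force: [3.4, 12.9, 3.8]
gripper_width: 0.726
finger_force: 64.2
scene 405
[[-22, 37], [-19, 37], [2, 67], [9, 71], [12, 71], [15, 70], [16, 63], [18, 67], [21, 13], [22, 62], [24, 58], [27, 55], [29, 57], [39, 70], [43, 71], [48, 74], [50, 74], [51, 71], [53, 36], [54, 66], [54, 13], [55, 56], [55, 59], [55, 25], [56, 31], [57, 37], [59, 13], [63, 14], [67, 14]]
top 24
[[-36, 34], [-35, 31], [-35, 29], [-34, 33], [-34, 32], [-34, 33], [-33, 30], [-33, 33], [-33, 32], [-32, 32], [-32, 34], [-32, 37], [-32, 33], [-32, 36], [-31, 35], [-31, 34], [-31, 35], [-30, 35], [-30, 38], [-30, 35], [-29, 37], [-29, 31], [-29, 39], [-28, 37]]
```

```bash
cat >> h.py <<'E'
def prof(u=(-.198,-.98),zm=45,lo=-60,hi=48,bw=7):
    T=np.array(manip.get_state()['eef_pos']);u=np.array(u);w=np.array([-u[1],u[0]])
    for n in('scene','top'):
        s=snap(n);C=cloud(s);d=C[...,:2]-T[:2];a=d@u;b=d@w
        m=(abs(b)<bw)&(a>lo)&(a<hi)&(C[...,2]>3)&(C[...,2]<T[2]+zm)
        sat=s['frame'].max(-1); m&=(sat>70)
        A=np.round(a[m]/3)*3;Z=C[m][:,2]
        print(n,[(int(k),int(np.median(Z[A==k])),int(Z[A==k].max()),int((A==k).sum())) for k in np.unique(A)])
E
python3 -c "
from h import *
prof()"
```

```text
scene [(-21, 35, 36, 5), (-18, 34, 38, 9), (0, 66, 68, 3), (3, 66, 67, 4), (9, 72, 75, 7), (12, 72, 75, 13), (15, 67, 72, 14), (18, 66, 69, 13), (21, 62, 66, 11), (24, 60, 63, 13), (27, 57, 60, 16), (30, 55, 57, 9), (39, 71, 72, 4), (42, 72, 75, 7), (45, 72, 76, 13), (48, 73, 74, 4)]
top [(-57, 3, 3, 1), (-51, 3, 3, 1), (-48, 3, 3, 2), (-45, 3, 3, 2), (-39, 3, 3, 1), (-36, 30, 30, 3), (-33, 33, 37, 9), (-30, 35, 37, 6), (-27, 35, 37, 2)]
```

The tilt is now about 42°, which is past the tipping balance. I retreat onto clear counter (90 mm towards +y) and lay the roll down with a forward and downward arc.

```bash
python3 -m crank '[[0.04,0.2,0.3,0,5.5],[0.2,1,0.2,0,5.5],[0.3,1.5,0,0,5.5],[0.4,2,0,0,5.5],[0.4,2,0,0,5.5],[0.3,1.5,0,0,5.5],[0.14,0.6,0,0,5.5],[0,0,0,0,5.5]]' && python3 -m crank '[[0,0,-0.3,0,5.5],[0,0,-0.3,0,5.5],[0,0,-0.2,0,5.5],[0,0,-0.2,0,5.5],[0,0,0,0,5.5],[0,0,0,0,5.5],[0,0,0,0,5.5],[0,0,0,0,5.5]]'; python3 -c "
from h import *
prof()"
```

```text
clock: 18.85
eef_pos: [491.0, -101.8, 44.8]
tool_rot: [0.0, 0.777, 0.63, -0.0]
contact_force: [0.7, -0.3, -0.6]
gripper_width: 0.729
finger_force: 65.4
clock: 19.85
eef_pos: [491.1, -102.2, 34.9]
tool_rot: [0.0, 0.777, 0.629, 0.0]
contact_force: [0.3, -0.1, -1.5]
gripper_width: 0.723
finger_force: 65.4
scene [(-30, 24, 25, 3), (-24, 32, 33, 4), (-21, 31, 35, 12), (-18, 31, 32, 2), (0, 59, 59, 4), (3, 61, 61, 2), (6, 63, 64, 2), (9, 66, 68, 4), (12, 66, 69, 12), (15, 63, 66, 10), (18, 60, 63, 13), (21, 57, 61, 11), (24, 53, 58, 12), (27, 51, 57, 11), (30, 49, 55, 15), (33, 48, 49, 8)]
top []
```

```bash
python3 -m crank '[[-0.04,-0.2,-0.15,0,5.5],[-0.06,-0.29,-0.15,0,5.5],[-0.06,-0.29,-0.1,0,5.5],[-0.06,-0.29,-0.1,0,5.5],[0,0,0,0,5.5],[0,0,0,0,5.5],[0,0,0,0,5.5],[0,0,0,0,5.5]]'; python3 -c "
from h import *
prof()"
```

```text
clock: 20.95
eef_pos: [491.1, -112.2, 32.4]
tool_rot: [0.001, 0.777, 0.629, 0.002]
contact_force: [-1.0, 8.0, 14.2]
gripper_width: 0.724
finger_force: 66.8
scene [(-30, 23, 23, 2), (-27, 26, 26, 1), (-24, 30, 31, 9), (-21, 28, 30, 11), (-18, 26, 28, 4), (0, 56, 56, 1), (3, 57, 57, 2), (6, 60, 60, 2), (9, 63, 65, 7), (12, 62, 66, 8), (15, 61, 64, 10), (18, 58, 63, 13), (21, 55, 59, 11), (24, 52, 55, 14), (27, 49, 51, 11), (30, 47, 50, 14), (33, 44, 48, 9), (36, 45, 45, 1), (45, 3, 4, 2)]
top []
```

```bash
python3 -m crank '[[-0.06,-0.29,-0.1,0,5.5],[-0.06,-0.29,-0.1,0,5.5],[-0.06,-0.29,-0.1,0,5.5],[-0.04,-0.2,-0.1,0,5.5],[0,0,0,0,5.5],[0,0,0,0,5.5],[0,0,0,0,5.5],[0,0,0,0,5.5]]'; python3 -c "
from h import *
prof()"
```

```text
clock: 22.05
eef_pos: [490.4, -123.3, 29.0]
tool_rot: [0.002, 0.777, 0.629, 0.003]
contact_force: [0.9, 6.9, 14.5]
gripper_width: 0.719
finger_force: 62.1
scene [(-24, 27, 29, 8), (-21, 25, 32, 13), (-18, 23, 26, 8), (3, 54, 55, 4), (6, 54, 56, 4), (9, 57, 58, 4), (12, 58, 59, 9), (15, 58, 60, 9), (18, 54, 61, 18), (21, 51, 57, 13), (24, 45, 53, 19), (27, 43, 45, 10), (30, 39, 44, 13), (33, 36, 38, 7), (45, 3, 3, 1)]
top []
```

```bash
python3 -m crank '[[-0.04,-0.2,-0.1,0,5.5],[-0.04,-0.2,-0.1,0,5.5],[-0.04,-0.2,-0.15,0,5.5],[-0.04,-0.2,-0.15,0,5.5],[0,0,0,0,5.5],[0,0,0,0,5.5],[0,0,0,0,5.5],[0,0,0,0,5.5]]'; python3 -c "
from h import *
prof()"
```

```text
clock: 23.15
eef_pos: [489.6, -132.0, 24.3]
tool_rot: [0.003, 0.777, 0.629, 0.003]
contact_force: [1.5, 4.6, 14.1]
gripper_width: 0.718
finger_force: 63.0
scene [(-24, 21, 25, 4), (-21, 19, 26, 17), (-18, 16, 22, 11), (6, 50, 51, 8), (9, 50, 50, 3), (12, 50, 53, 8), (15, 53, 55, 6), (18, 52, 54, 13), (21, 45, 52, 22), (24, 38, 45, 19), (27, 34, 39, 15), (30, 30, 31, 10), (33, 29, 29, 1)]
top []
```

```bash
python3 -m crank '[[-0.04,-0.18,-0.1,0,5.5],[-0.03,-0.15,-0.1,0,5.5],[-0.03,-0.15,-0.1,0,5.5],[-0.03,-0.15,-0.1,0,5.5],[0,0,0,0,5.5],[0,0,0,0,5.5],[0,0,0,0,5.5],[0,0,0,0,5.5]]'; python3 -c "
from h import *
prof()"
```

```text
clock: 24.25
eef_pos: [488.4, -137.9, 20.1]
tool_rot: [0.003, 0.778, 0.629, 0.003]
contact_force: [3.6, 5.9, 11.9]
gripper_width: 0.72
finger_force: 63.9
scene [(-24, 16, 18, 7), (-21, 13, 22, 20), (-18, 6, 8, 7), (6, 44, 45, 7), (9, 45, 47, 6), (12, 46, 48, 8), (15, 47, 49, 5), (18, 46, 49, 13), (21, 40, 46, 22), (24, 31, 38, 24), (27, 24, 32, 15), (42, 7, 7, 2), (45, 8, 10, 9), (48, 9, 9, 2)]
top []
```

```bash
python3 -m crank '[[0,0,0.4,0,5.5],[0,0,0.4,0,5.5],[0.2,1,0,0,5.5],[0.2,1,0,0,5.5],[0.2,1,0,0,5.5],[0,0,-0.2,0,5.5],[-0.04,-0.2,-0.3,0,5.5],[-0.04,-0.2,-0.3,0,5.5]]' && python3 -m crank '[[-0.04,-0.2,-0.1,0,5.5],[-0.04,-0.2,-0.1,0,5.5],[-0.04,-0.2,-0.1,0,5.5],[-0.02,-0.1,0,0,5.5],[-0.02,-0.1,0,0,5.5],[0,0,0,0,5.5],[0,0,0,0,5.5],[0,0,0,0,5.5]]'; python3 -c "
from h import *
prof()"
```

```text
clock: 25.35
eef_pos: [489.5, -111.0, 18.1]
tool_rot: [-0.001, 0.777, 0.629, 0.001]
contact_force: [-2.4, 3.5, 13.0]
gripper_width: 0.718
finger_force: 67.3
clock: 26.35
eef_pos: [489.7, -119.5, 15.8]
tool_rot: [0.001, 0.778, 0.629, 0.002]
contact_force: [0.7, 6.7, 11.1]
gripper_width: 0.719
finger_force: 67.7
scene [(-27, 11, 11, 1), (-24, 10, 16, 16), (-21, 8, 10, 6), (6, 39, 39, 1), (9, 40, 41, 10), (12, 39, 41, 7), (15, 41, 43, 7), (18, 41, 43, 9), (21, 35, 43, 27), (24, 23, 36, 24), (27, 18, 22, 10)]
top []
```

```bash
python3 -m crank '[[-0.02,-0.12,-0.05,0,5.5],[-0.02,-0.12,-0.05,0,5.5],[-0.02,-0.12,0,0,5.5],[-0.02,-0.12,0,0,5.5],[0,0,0,0,5.5],[0,0,0,0,5.5],[0,0,0,0,5.5],[0,0,0,0,5.5]]'; python3 -c "
from h import *
prof()"
```

```text
clock: 27.45
eef_pos: [489.4, -124.3, 15.1]
tool_rot: [0.001, 0.778, 0.629, 0.002]
contact_force: [0.7, 6.3, 12.4]
gripper_width: 0.72
finger_force: 68.0
scene [(-24, 9, 13, 15), (-21, 6, 12, 4), (6, 36, 36, 1), (9, 39, 41, 7), (12, 40, 41, 7), (15, 39, 41, 8), (18, 40, 41, 10), (21, 35, 41, 21), (24, 22, 37, 30), (27, 13, 21, 6)]
top []
```

The roll is at about 80° and flush apart from a roughly 10 mm lift on one side, and the fingertips are near the counter. I ease the pressing off and loosen the grip gradually.

```bash
python3 -m crank '[[0,0,0.1,0,5.9],[0,0,0.05,0,6.0],[0,0,0,0,6.05],[0,0,0,0,6.05],[0,0,0,0,6.1],[0,0,0,0,6.1],[0,0,0,0,6.12],[0,0,0,0,6.12]]'; python3 -c "
from h import *
prof()"
```

```text
clock: 28.55
eef_pos: [488.5, -125.2, 15.4]
tool_rot: [0.001, 0.777, 0.629, 0.001]
contact_force: [3.4, 1.8, 6.6]
gripper_width: 0.719
finger_force: 65.0
scene [(-24, 8, 15, 14), (-21, 7, 12, 9), (6, 38, 40, 2), (9, 39, 40, 9), (12, 39, 41, 7), (15, 39, 40, 7), (18, 40, 43, 9), (21, 32, 41, 27), (24, 21, 39, 25), (27, 15, 20, 8), (33, 3, 4, 3), (42, 3, 3, 1)]
top [(-60, 4, 5, 2), (-57, 5, 5, 1)]
```

```bash
python3 -m crank '[[0,0,0,0,6.16],[0,0,0,0,6.18],[0,0,0,0,6.2],[0,0,0,0,6.22],[0,0,0,0,6.24],[0,0,0,0,6.26],[0,0,0,0,6.28],[0,0,0,0,6.3]]'; python3 -c "
from h import *
prof()"
```

```text
clock: 29.65
eef_pos: [485.5, -124.4, 13.7]
tool_rot: [-0.001, 0.777, 0.629, -0.001]
contact_force: [-0.6, -1.1, -0.9]
gripper_width: 0.738
finger_force: 0.3
scene [(-24, 7, 11, 12), (-21, 9, 9, 1), (12, 30, 32, 7), (15, 30, 33, 8), (18, 31, 32, 6), (21, 30, 31, 10), (24, 14, 31, 34), (27, 22, 33, 13), (39, 3, 3, 1)]
top []
```

Now it lies flat (top at 31 mm). I let go, rise and look.

```bash
python3 -m crank '[[0,0,0.05,0,7],[0,0,0,0,8.54],[0,0,0,0,8.54],[0,0,0.5,0,8.54],[0,0,2.5,0,8.54],[0,0,5,0,8.54],[0,0,1,0,8.54],[0,0,0,0,8.54]]'
python3 - <<'E'
from h import *
s=snap('scene');C=cloud(s)
f=s['frame']
m=(np.hypot(C[...,0]-486,C[...,1]+120)<55)&(C[...,2]>6)&(C[...,2]<40)
mt=m&(abs(C[...,2]-31.5)<4)
print(m.sum(),mt.sum(),C[m].min(0),C[m].max(0),np.median(C[mt],0))
p=C[m]; 
p=p[np.hypot(p[:,0]-486,p[:,1]+120)<50]
c,r=cv2.minEnclosingCircle(p[:,:2].astype(np.float32));print('circ all',c,r)
q=C[mt];c,r=cv2.minEnclosingCircle(q[:,:2].astype(np.float32));print('circ top',c,r)
A=np.c_[q[:,:2],np.ones(len(q))];k=np.linalg.lstsq(A,q[:,2],rcond=None)[0];print('plane',k)
cv2.imwrite('pics/g5.png',cv2.resize(f[220:350,220:370,::-1],None,fx=4,fy=4,interpolation=3))
E
```

```text
clock: 30.75
eef_pos: [487.2, -124.9, 105.9]
tool_rot: [0.001, 0.777, 0.629, 0.001]
contact_force: [-0.2, -0.8, -0.9]
gripper_width: 1.0
finger_force: 0.0
634 423 [ 455.13727334 -152.62672325    6.07540085] [518.00564767 -86.10292626  35.07342749] [ 486.55231484 -121.68385514   30.56941107]
circ all (488.5388488769531, -119.4804916381836) 33.50311279296875
circ top (487.5514831542969, -119.02291870117188) 32.52674102783203
plane [1.29446298e-03 3.18307156e-03 3.03572128e+01]
```

View pics/g5.png

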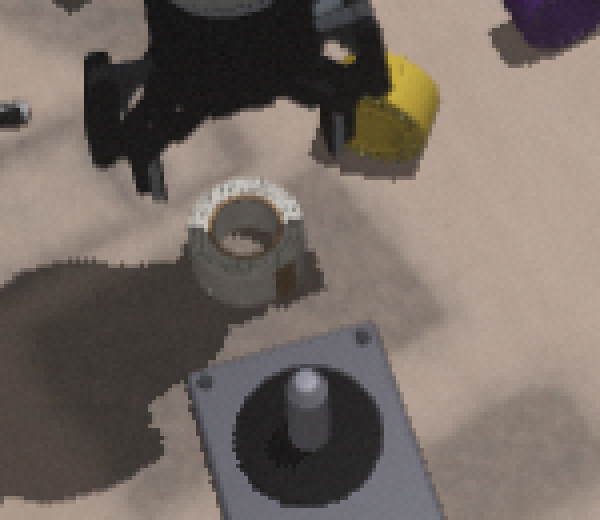

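The roll lies flat and free at crop (245,240), at about (487.5,-119). I take it again from above.

```bash
python3 -m crank '[[0,0.57,-1,0,8.54],[0,0,-3,0,8.54],[0,0,-2.7,0,8.54],[0,0,-1.5,0,8.54],[0,0,-0.5,0,8.54],[0,0,0,0,8.54],[0,0,0,0,7.2],[0,0,0,0,6.8]]' && python3 -m crank '[[0,0,0,0,6.4],[0,0,0,0,5.5],[0,0,0,0,5.5],[0,0,0,0,5.5],[0,0,0,0,5.5],[0,0,1,0,5.5],[0,0,3,0,5.5],[0,0,3,0,5.5]]'
python3 - <<'E'
from h import *
s=snap('scene');C=cloud(s);st=manip.get_state();print(st['eef_pos'])
T=np.array(st['eef_pos']);f=s['frame']
m=(np.hypot(C[...,0]-T[0],C[...,1]-T[1])<36)&(C[...,2]>T[2]-25)&(C[...,2]<T[2]+20)
print(m.sum(),C[m].min(0),C[m].max(0),np.median(C[m],0))
E
```

```text
clock: 31.8
eef_pos: [487.3, -119.2, 18.7]
tool_rot: [0.001, 0.777, 0.629, 0.001]
contact_force: [0.0, 0.4, 0.2]
gripper_width: 0.793
finger_force: 0.0
clock: 32.8
eef_pos: [485.5, -118.7, 88.1]
tool_rot: [-0.001, 0.777, 0.629, -0.001]
contact_force: [0.9, -0.5, -1.2]
gripper_width: 0.719
finger_force: 65.7
[ 488.67922366 -119.58445781   92.53137223]
706 [ 452.95496881 -151.63727112   67.87259761] [518.66899973 -97.80250969 111.97121662] [ 486.22078183 -132.97189939   97.10166449]
```

```bash
python3 -m crank '[[0,0,2,0,5.5],[-0.3,-1.6,0,0,5.5],[-0.6,-3,0,0,5.5],[-0.6,-3,0,0,5.5],[-0.5,-2.5,0,0,5.5],[-0.26,-1.03,0,0,5.5],[0,0,0,0,5.5],[0,0,0,0,5.5]]'
python3 - <<'E'
from h import *
st=manip.get_state();T=np.array(st['eef_pos']);print(T)
for n in('scene','top'):
    s=snap(n);C=cloud(s);f=s['frame']
    m=(np.hypot(C[...,0]-T[0],C[...,1]-T[1])<45)&(C[...,2]>T[2]-30)&(C[...,2]<T[2]+25)&(f.min(-1)>90)
    p=C[m];print(n,len(p))
    if len(p): print(p.min(0),p.max(0),cv2.minEnclosingCircle(p[:,:2].astype(np.float32)))
    m=(np.hypot(C[...,0]-464.7,C[...,1]+230.5)<30)&(C[...,2]>25)&(C[...,2]<80);p=C[m]
    if len(p):print('spindle',p.mean(0),len(p))
cv2.imwrite('pics/g6.png',cv2.resize(snap('scene')['frame'][220:370,210:370,::-1],None,fx=4,fy=4,interpolation=3))
E
```

```text
clock: 33.85
eef_pos: [463.6, -229.6, 107.3]
tool_rot: [-0.001, 0.777, 0.629, -0.0]
contact_force: [0.4, 0.6, -1.3]
gripper_width: 0.719
finger_force: 65.9
[ 463.60665147 -229.62704767  107.28614133]
scene 37
[ 445.52232656 -259.80277625   92.71399606] [ 485.90615533 -249.81143192  123.05255714] ((465.7142333984375, -251.8555908203125), 20.287038803100586)
spindle [ 461.23849017 -240.24858639   37.24764447] 50
top 154
[ 444.29564584 -222.99936675  106.92071964] [ 496.50922935 -193.96992304  126.22379327] ((470.4024353027344, -213.43435668945312), 27.385133743286133)
spindle [ 468.37813806 -220.2867841    64.34264007] 5
```

View pics/g6.png

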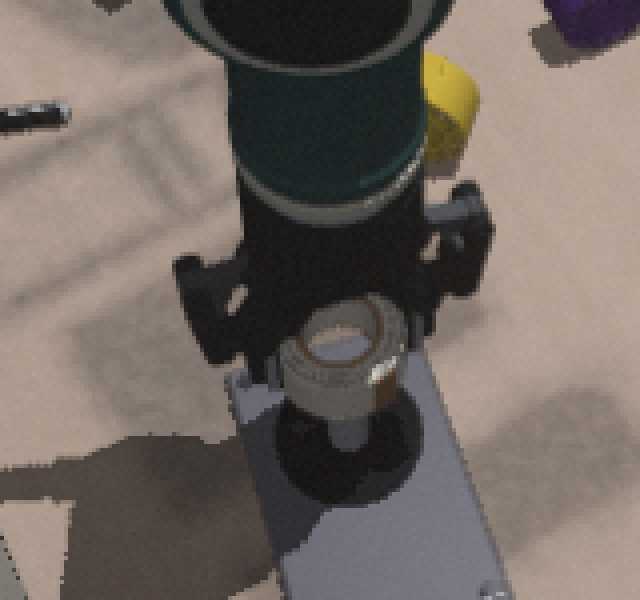

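The roll is held level over the spindle at crop (345,350), with the spindle foot visible at (350,430). I lower it.

```bash
python3 -m crank '[[0.1,-0.1,-0.8,0,5.5],[0,0,-0.8,0,5.5],[0,0,-0.8,0,5.5],[0,0,-0.8,0,5.5],[0,0,-0.8,0,5.5],[0,0,0,0,5.5],[0,0,0,0,5.5],[0,0,0,0,5.5]]'
```

```text
clock: 35.0
eef_pos: [465.2, -231.5, 68.2]
tool_rot: [0.0, 0.777, 0.629, 0.0]
contact_force: [-0.9, 1.0, -2.1]
gripper_width: 0.717
finger_force: 65.9
```

```bash
python3 -m crank '[[0,0,-0.8,0,5.5],[0,0,-0.8,0,5.5],[0,0,-0.8,0,5.5],[0,0,-0.6,0,5.5],[0,0,-0.3,0,5.5],[0,0,-0.2,0,5.5],[0,0,0,0,5.5],[0,0,0,0,5.5]]'
```

```text
clock: 36.0
eef_pos: [465.1, -231.4, 33.0]
tool_rot: [0.0, 0.777, 0.629, 0.0]
contact_force: [0.0, -0.1, -1.2]
gripper_width: 0.719
finger_force: 65.8
```

```bash
python3 -m crank '[[0,0,-0.1,0,5.5],[0,0,-0.1,0,5.5],[0,0,-0.05,0,5.5],[0,0,0,0,5.5],[0,0,0,0,5.5],[0,0,0,0,5.5],[0,0,0,0,5.5],[0,0,0,0,5.5]]'
```

```text
clock: 37.0
eef_pos: [465.2, -231.4, 32.7]
tool_rot: [0.0, 0.777, 0.629, 0.0]
contact_force: [-6.9, 3.3, 16.4]
gripper_width: 0.713
finger_force: 68.1
```

It has touched the seat. I ease off slightly, open and retreat upwards.

```bash
python3 -m crank '[[0,0,0.15,0,5.9],[0,0,0,0,6.2],[0,0,0,0,6.5],[0,0,0,0,8.54],[0,0,0,0,8.54],[0,0,0,0,8.54],[0,0,0.5,0,8.54],[0,0,1,0,8.54]]' && python3 -m crank '[[0,0,3,0,8.54],[0,0,5,0,8.54],[0,2,5,0,8.54],[0,5,0,0,8.54],[0,5,0,0,8.54],[0,5,0,0,8.54],[0,0,0,0,8.54],[0,0,0,0,8.54]]'
python3 - <<'E'
from h import *
for n in('scene','top'):
    s=snap(n);C=cloud(s)
    m=(np.hypot(C[...,0]-464.7,C[...,1]+230.5)<45)&(C[...,2]>38)&(C[...,2]<53);q=C[m]
    q=q[np.hypot(q[:,0]-464.7,q[:,1]+230.5)>13]
    A=np.c_[q[:,:2],np.ones(len(q))];k=np.linalg.lstsq(A,q[:,2],rcond=None)[0]
    print(n,len(q),q.mean(0),'slope',k[:2],cv2.minEnclosingCircle(q[:,:2].astype(np.float32)))
    for c in((640,70),(629,197)):
        m=(np.hypot(C[...,0]-c[0],C[...,1]-c[1])<20)&(C[...,2]>170)&(C[...,2]<186);print('hook pts',c,m.sum())
E
```

```text
clock: 38.0
eef_pos: [464.5, -231.1, 46.9]
tool_rot: [-0.0, 0.777, 0.629, -0.0]
contact_force: [0.4, -0.3, 0.5]
gripper_width: 0.999
finger_force: 0.0
clock: 39.0
eef_pos: [465.2, -61.5, 177.5]
tool_rot: [0.001, 0.777, 0.63, 0.0]
contact_force: [0.5, -0.2, -0.6]
gripper_width: 1.004
finger_force: 0.0
scene 576 [ 464.93132634 -232.38647406   45.25270658] slope [0.01290914 0.02348457] ((466.11199951171875, -230.70018005371094), 32.62185287475586)
hook pts (640, 70) 0
hook pts (629, 197) 94
top 410 [ 466.92104604 -226.93176906   46.11362138] slope [-0.00818208  0.00232312] ((466.7423095703125, -228.06637573242188), 32.59219741821289)
hook pts (640, 70) 10
hook pts (629, 197) 160
```

The roll's top is level at 46 mm and centred on the spindle, the narrow roll is still on its hook, and the robot is clear.

```bash
python3 -c "
from bench import manip
print(manip.job_done())"
```

```text
the job is handed in; nothing more can be done
None
```

The wide roll was unhooked, laid flat on the counter and let go, then picked up again and seated flat on the dispenser spindle; its last edge settled about 8–10 mm as I loosened the grip, the narrow roll still hangs, and the job was handed in at about 39 s with the gripper open and clear.

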